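# Set out a bench for making up a buffer

## Robot

A 6-joint arm with a two-finger parallel gripper is mounted at the origin on the work surface. World frame = base frame: x ahead of the robot, y to its left, z up, the work surface at z = 0. Lengths are in m, angles in rad, forces in N, time in s.
With the tool pointing down it reaches from about 0.275 to 0.75 m from the base axis. Payload 10.2 kg.
Tool frame: the origin (TCP) lies midway between the tips of the shut fingers; the grasp point (between the pads) lies 19 mm behind it; z points along the fingers, y is the line along which they close (so a half turn about z gives the same grasp; the last joint's range is limited). The gripper opens to 85 mm and grips with 20 to 120 N. Pads are 22 mm wide; open, the fingers measure 114 mm over their backs; the gripper's body (76 mm by 85 mm) begins 54 mm behind the grasp point. The pads swing forward as they close: fully open they stand 13 mm farther back than shut.
Start: joints at [-1.428, 0.313, 1.498, -0, 1.331, -0.223], TCP at [0.188, -0.49, 0.231] pointing down, gripper open.
Joint ranges: [-2.94, 2.94], [-0.97, 2.17], [0.19, 2.56], [-1.23, 4.37], [0.02, 3.11], [-2.88, 2.88]. Speed limits (rad/s): [2.39, 2.39, 3.01, 3.14, 3.14, 3.14].

## Interface

Orientations are given as a unit quaternion [w, x, y, z].
In Python, from rig import bot gives the robot as it stands. The module is installed in compiled form; this text tells all that it offers.
- The arm moves only by the tool step_arm, never from a script. Its argument "rows" is a list of rows, each an object with "slide": the shift along the world's x, y, z in cm, a list of three; "angular": the turn, a rotation vector about the world's x, y, z in degrees, a list of three; "gripper": the opening, from 0 (shut) to 1 (fully open). A call has 1 to 10 rows; each row is the pose to reach, as a shift and turn from the pose commanded when the call began; what a row does not reach only later rows make up. A row lasts 1/10 s, in which the tool goes at most 50 mm and 8.59 degrees, less where a joint would pass 70% of its speed; a pose out of reach is approached as far as the arm can. A call with a gripper value outside its range is refused whole. The fingers move at their own pace and stop on an object; "squeeze" is the grip in N (left out, the last holds). Time passes only in rows, so rows that repeat a pose let the fingers close. It gives the time, the measured TCP pose, the force, the opening and the grip force at its end, in the units of the state.
- bot.get_obs(): the state, without advancing time (a new reading comes with each control period).
- bot.camera(name): name is "scene" or "top"; returns a dict with "frame" (420x560x3 uint8, red, green, blue), "mtx" (3x3 intrinsics, pixels), "extrinsics" (4x4, takes a point from world to camera coordinates). Camera axes: x right, y down, z forward; pixel columns grow to the right and rows downward; lengths in m; the calibration is good to about 2 mm. A picture is of the moment at which its call begins. There is no depth.
- bot.finish_job(): hands the job in; it is judged then, once.
The state is a dict: "t": time; "joint_pos": joint angles; "qd": joint speeds; "joint_efforts": joint torques, N m; "position": TCP position; "ee_rot": TCP orientation; "ft_force": force on the tool from outside, world axes, zero at the start; "wrist_torque": the same for the moment, N m; "width": finger opening in m; "grasp_force": force on a finger pad.
Only numpy, scipy, OpenCV 4.12 (cv2) and the standard library are available. Lean on these libraries where they do the work, as an engineer would, in place of code of your own. Each camera call takes 0.05 s, during which the arm holds its last target. There are 200 camera calls.

## Task

Set this bench out for making up a buffer: stand the beaker on the middle of the stirrer's plate and the steel weighing dish on the middle of the balance's pan, put the white powder jar on the bench in the gap between the two, a finger's breadth (about 20 mm) from the side of the balance and level with the middle of its pan, and put the brown bottle on the bench on the other side of the stirrer, the side away from the balance, again about 20 mm from the stirrer's side and level with the middle of its plate. Set each one down upright and gently, without dropping it, and leave the conical flask, the tube rack and the timer where they are.

Things in the scene. Friction and masses are not known exactly. Their poses are not given: they have to be found in the camera images.
- stirrer: Magnetic stirrer, fixed: flat white housing 125 mm wide (y), 42 mm high, from 90 mm before to 65 mm behind its plate's centre; black knob on the front juts 15 mm more. Bare round aluminium plate, 110 mm across, surface 52 mm above the bench. Origin on the bench under the plate's centre; x from front to back, z up. Stands left or right of the balance, turned up to 0.2 rad.
- balance: Laboratory balance, fixed, pan rigid: flat grey housing 150 mm wide (y), 42 mm high, from 105 mm before to 65 mm behind its pan's centre; green display and black keys along the front. Round flat steel pan, 110 mm across, surface 52 mm above the bench. Origin on the bench under the pan's centre; x from front to back, z up. Turned up to 0.2 rad.
- beaker: Clear plastic beaker, open at the top, 51 mm in diameter (54 mm at the rim), 70 mm high, wall 3 mm, with a small pouring lip and blue marks, about 50 g. Its origin is the centre of its underside, z up.
- dish: Low round open steel weighing dish, 56 mm in diameter, 26 mm high, wall 2 mm, about 60 g. Its origin is the centre of its underside, z up.
- jar: Wide, squat white plastic powder jar with paper label, 62 mm in diameter, 74 mm high over all; its ribbed black screw lid, 60 mm in diameter over the ribs, takes up the top 18 mm and can be gripped. Closed, about 180 g. Its origin is the centre of its underside, z up.
- bottle: Tall narrow-necked brown glass bottle with paper label, 50 mm in diameter, 125 mm high over all; the body is cylindrical up to 74 mm, the neck is 28 mm wide from 92 to 101 mm, and its white screw cap, 35 mm in diameter, takes up the top 24 mm and can be gripped. Closed, about 220 g. Its origin is the centre of its underside, z up.
- flask: Bystander, not to be moved: small clear conical flask, 52 mm in diameter at the foot, 83 mm high, standing among the things to be placed. Its origin is the centre of its underside, z up.
- tube_rack: Bystander, not to be moved: blue plastic rack of small white-capped tubes, 64 mm by 108 mm, 49 mm high, behind the stirrer and balance. Its origin is the centre of its underside, z up.
- timer: Bystander, not to be moved: white pocket timer lying flat, 45 mm by 66 mm, 18 mm high, green display. Its origin is the centre of its underside, z up.

How it is judged:
At the end, for the whole second after the job is handed in: Beaker on the plate and dish on the pan, each within 15 mm of its centre; jar on the balance's stirrer side and bottle on the stirrer's far side, both on the bench, gap to that side 5 to 35 mm, within 15 mm of level with the pan or plate centre; all upright, released, at rest (horizontal distance between beaker and stirrer below 0.015 m and z of beaker in the frame of stirrer between 0.047 and 0.057 m and horizontal distance between dish and balance below 0.015 m and z of dish in the frame of balance between 0.047 and 0.057 m and ((y of balance in the frame of stirrer above 0 m and y of jar in the frame of balance between -0.141 and -0.111 m and y of bottle in the frame of stirrer between -0.1225 and -0.0925 m) or (y of balance in the frame of stirrer below 0 m and y of jar in the frame of balance between 0.111 and 0.141 m and y of bottle in the frame of stirrer between 0.0925 and 0.1225 m)) and x of jar in the frame of balance between -0.015 and 0.015 m and x of bottle in the frame of stirrer between -0.015 and 0.015 m and height (world z) of each of jar, bottle below 0.006 m and linear speed of each of beaker, dish, jar, bottle below 0.02 m/s and angular speed of each of beaker, dish, jar, bottle below 0.2 rad/s and angle between each of beaker, dish, jar, bottle's own z axis and vertical below 0.06 rad); the robot touches nothing.
It fails at once if the flask, the tube rack or the timer is moved by more than 20 mm (distance of any of flask, tube_rack, timer from where it was at the start of the episode above 0.02 m).
It fails at once if the beaker, dish, jar or bottle is dropped or thrown: it moves at over 0.5 m/s while the fingers do not touch it ((linear speed of beaker above 0.5 m/s and contact force between beaker and the fingers below 0.05 N) or (linear speed of dish above 0.5 m/s and contact force between dish and the fingers below 0.05 N) or (linear speed of jar above 0.5 m/s and contact force between jar and the fingers below 0.05 N) or (linear speed of bottle above 0.5 m/s and contact force between bottle and the fingers below 0.05 N)).
It also fails if it takes over 106 s, if anything falls off the work surface, if the arm or the gripper's body presses on something with over 40 N, if the wrist force passes 120 N, or if a joint passes its speed limit or range.

## Working session

There is one attempt and no reset: what is moved stays moved. The work goes in short steps, Python scripts to look and compute and a tool call to move; the robot and the scene stay as the last step left them, time stands still between calls to the robot, and variables do not carry over. Pictures are saved under pics/ and viewed, at most 14 in all, crops included, and the job is handed in when it is done.

Besides the shell and the picture viewer there is one more tool, called by a JSON object that holds its "method" and its "body". step_arm: Moves the arm, as the interface text tells. Its arguments: {"type":"object","properties":{"rows":{"type":"array"},"squeeze":{"type":"number"}},"required":["rows"]}

```bash
mkdir -p pics; cat > h.py <<'E'
import numpy as np,cv2
from rig import bot
def snap(name,fn=None):
    c=bot.camera(name)
    np.savez('cal_'+name,K=c['mtx'],T=c['extrinsics'],f=c['frame'])
    if fn: cv2.imwrite('pics/'+fn,c['frame'][:,:,::-1])
def ray(name,uv,z):
    d=np.load('cal_%s.npz'%name);K,T=d['K'],d['T'];R,t=T[:3,:3],T[:3,3]
    C=-R.T@t; v=R.T@np.linalg.inv(K)@np.array([uv[0],uv[1],1.]); return C+v*(z-C[2])/v[2]
def proj(name,P):
    d=np.load('cal_%s.npz'%name);p=d['K']@(d['T'][:3,:3]@np.array(P)+d['T'][:3,3]);return p[:2]/p[2]
E
python3 - <<'E'
from h import *
snap('top');snap('scene')
for n in('top','scene'):
    d=np.load('cal_%s.npz'%n);f=d['f'][:,:,::-1]
    cv2.imwrite('pics/%s0.png'%n,cv2.resize(f,(800,600),interpolation=cv2.INTER_CUBIC))
    R,t=d['T'][:3,:3],d['T'][:3,3];print(n,(-R.T@t).round(3),d['K'].round(1).tolist(),R.round(2).tolist())
o=bot.get_obs();print({k:np.round(v,3).tolist() for k,v in o.items()})
E
```

```text
top [0.298 0.022 1.524] [[525.7, 0.0, 282.0], [0.0, 525.7, 206.2], [0.0, 0.0, 1.0]] [[-0.02, -1.0, 0.01], [-0.98, 0.02, -0.17], [0.17, -0.01, -0.98]]
scene [ 1.135 -0.07   0.67 ] [[380.3, 0.0, 282.2], [0.0, 380.3, 213.9], [0.0, 0.0, 1.0]] [[0.11, 0.99, 0.01], [0.76, -0.07, -0.65], [-0.64, 0.08, -0.76]]
{'t': 0.1, 'joint_pos': [-1.428, 0.313, 1.498, -0.0, 1.331, -0.223], 'qd': [0.001, -0.001, -0.003, 0.001, 0.001, -0.001], 'joint_efforts': [0.002, -41.29, -26.014, -0.0, 0.003, 0.0], 'position': [0.188, -0.49, 0.231], 'ee_rot': [-0.001, 0.983, 0.182, 0.0], 'ft_force': [-0.201, -0.114, 0.351], 'wrist_torque': [0.016, -0.005, 0.077], 'grasp_force': 0.0, 'width': 0.086}
```

View pics/top0.png

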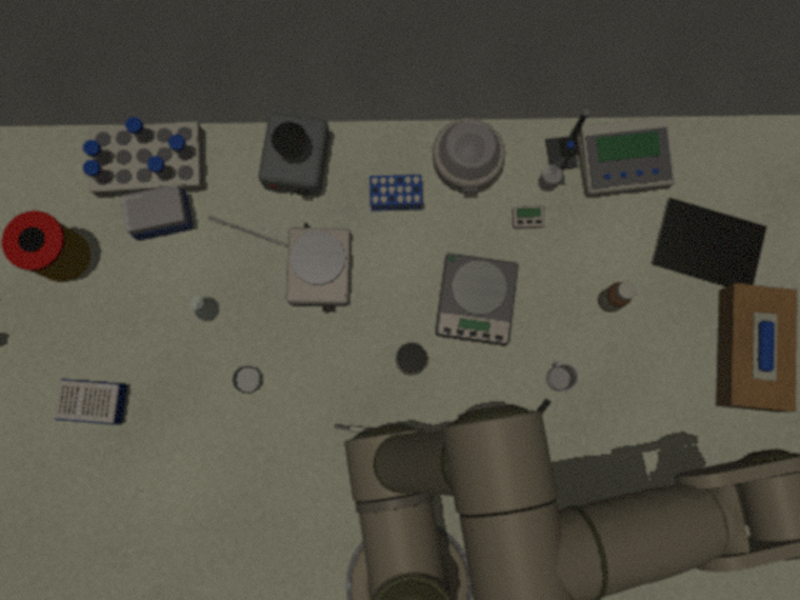

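View pics/scene0.png

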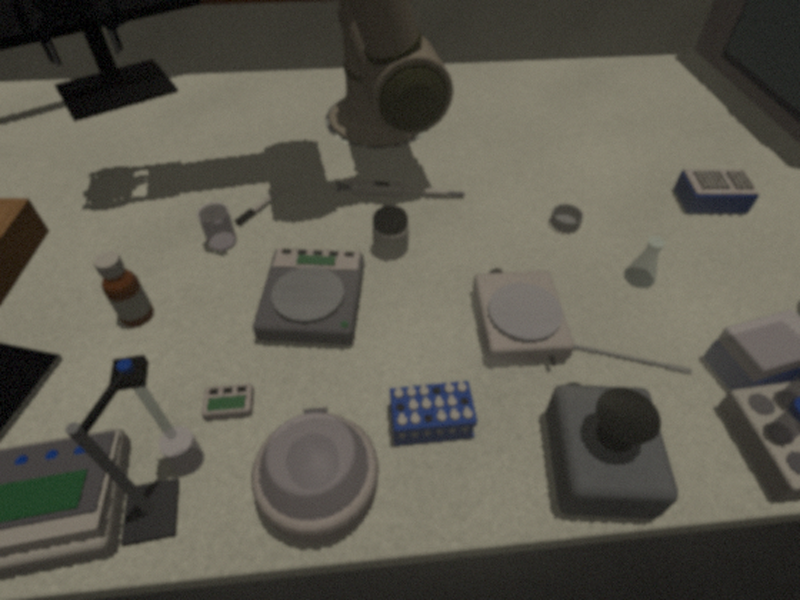

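Top view (800-wide): stirrer plate (318,258) is left of balance pan (479,287). Dish is at (248,379), jar (411,358), beaker (560,377), bottle cap (624,291), flask (203,304). I'll take enlarged crops for precision.

```bash
python3 - <<'E'
from h import *
def crop(n,x0,y0,w,h,s,fn):
    f=np.load('cal_%s.npz'%n)['f'][y0:y0+h,x0:x0+w,::-1]
    f=np.clip(f.astype(float)*1.8,0,255).astype('uint8')
    f=cv2.resize(f,None,fx=s,fy=s,interpolation=cv2.INTER_CUBIC)
    for k in range(0,w,20):
        cv2.putText(f,str(x0+k),(k*s,10),0,.35,(0,0,255),1);cv2.line(f,(k*s,12),(k*s,18),(0,0,255),1)
    for k in range(0,h,20):
        cv2.putText(f,str(y0+k),(0,k*s+4),0,.35,(0,0,255),1);cv2.line(f,(24,k*s),(30,k*s),(0,0,255),1)
    cv2.imwrite('pics/'+fn,f)
crop('top',130,140,200,150,4,'c1.png');crop('top',270,160,190,140,4,'c2.png')
E
```

```text
(no output)
```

View pics/c1.png

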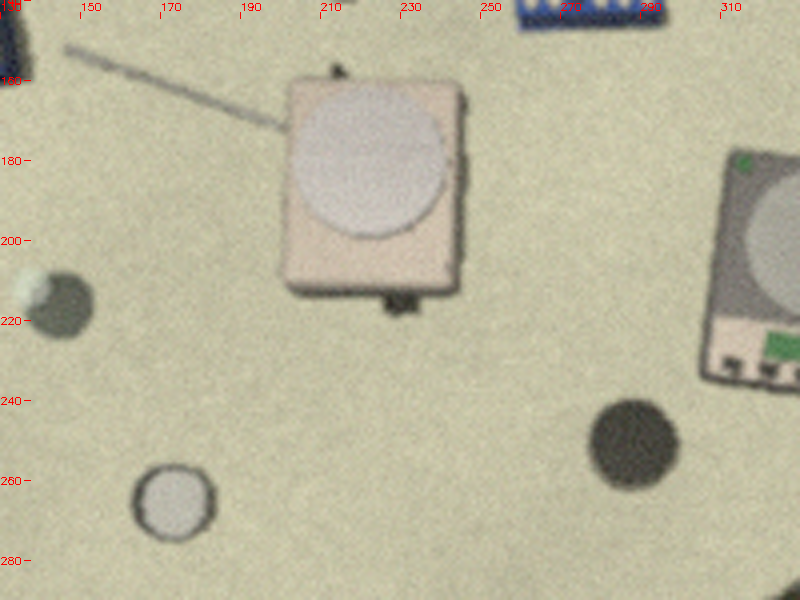

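View pics/c2.png

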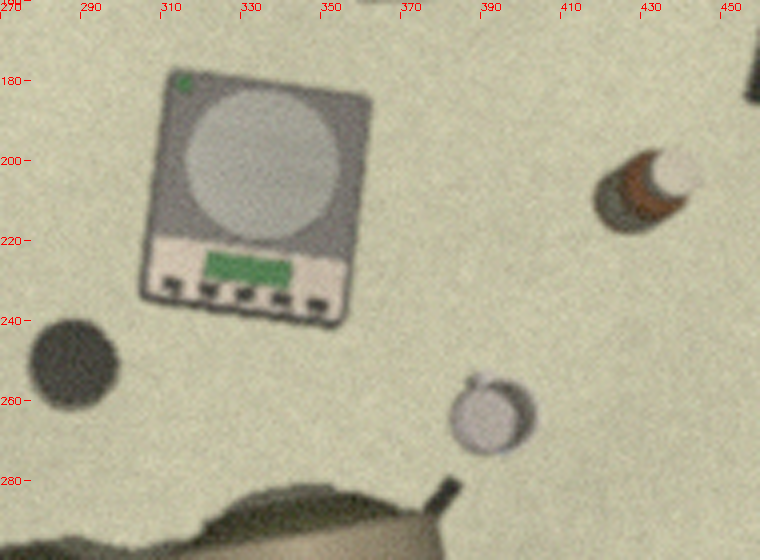

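Read-offs (crop px/4 + origin): plate (222.0,180.1), pan (335.8,201.0), dish rim (173.6,265.8), jar lid (288.4,251.2), bottle cap (439,203), bottle base ≈(427.3,209.8), beaker base ≈(391,265), rim ≈(394.5,264.3).

```bash
python3 - <<'E'
from h import *
c1=lambda x,y:(130+x/4-.5*0,140+y/4); c2=lambda x,y:(270+x/4,160+y/4)
m=lambda n,uv,z:print(n,ray('top',uv,z).round(4)[:2])
m('plate',c1(368,160.5),.052);m('pan',c2(263,164),.052);m('dish',c1(174.5,503),.026);m('jar',c1(634,445),.074)
m('cap',c2(676,172),.125);m('bot base',c2(629,199),0);m('beak base',c2(484,420),0);m('beak rim',c2(498,417),.07)
for nm,c,q in(('stir',c1,[(288,80),(460,82),(457,290),(284,290)]),('bal',c2,[(170,70),(371,97),(340,325),(142,297)])):
    P=[ray('top',c(*p),.042)[:2] for p in q];BL,BR,FR,FL=P
    a=lambda v:np.degrees(np.arctan2(v[1],v[0]))
    print(nm,np.round(P,3).tolist(),a(BL-FL),a(BR-FR),a(BL-BR)-90,a(FL-FR)-90)
# scene cross-check (800px picture coords)
for n,uv,z in(('pan',(307.5,293.5),.052),('plate',(526,311),.052),('jarlid',(390.5,219),.074),('cap',(110,263),.125),('dish',(567,215),.026),('beakrim',(216,218),.07),('flask top',(653,246),.083)):
    print('scene',n,ray('scene',np.array(uv)*.7,z).round(4)[:2])
m('flask top',c1(32,287),.083);m('flaskbase',c1(62,305),0)
E
```

```text
plate [0.6351 0.1721]
pan [ 0.5683 -0.1518]
dish [0.3952 0.3117]
jar [ 0.4257 -0.0133]
cap [ 0.5441 -0.4234]
bot base [ 0.5466 -0.427 ]
beak base [ 0.3866 -0.3108]
beak rim [ 0.3844 -0.3053]
stir [[0.698, 0.231], [0.695, 0.106], [0.542, 0.11], [0.544, 0.233]] -0.7160559365796327 -1.2697071643605964 -1.7031116480750654 -1.0739322708053436
bal [[0.64, -0.088], [0.618, -0.233], [0.453, -0.203], [0.476, -0.063]] -8.596160594598219 -10.240789063250213 -8.884013607706194 -9.199683251536669
scene pan [ 0.5761 -0.1495]
scene plate [0.6421 0.1728]
scene jarlid [ 0.4425 -0.0108]
scene cap [ 0.5583 -0.4147]
scene dish [0.4056 0.3148]
scene beakrim [ 0.4082 -0.3001]
scene flask top [0.5558 0.3938]
flask top [0.5424 0.4015]
flaskbase [0.5428 0.4011]
```

Top-view numbers are consistent with the housing sizes, so I'll act on them. First I go above the bottle and turn the fingers to close along x.

{"method": "step_arm", "body": {"rows": [{"slide": [35.8, 6.6, -1], "angular": [0, 0, 68], "gripper": 1}, {"slide": [35.8, 6.6, -1], "angular": [0, 0, 68], "gripper": 1}, {"slide": [35.8, 6.6, -1], "angular": [0, 0, 68], "gripper": 1}, {"slide": [35.8, 6.6, -1], "angular": [0, 0, 68], "gripper": 1}, {"slide": [35.8, 6.6, -1], "angular": [0, 0, 68], "gripper": 1}, {"slide": [35.8, 6.6, -1], "angular": [0, 0, 68], "gripper": 1}, {"slide": [35.8, 6.6, -1], "angular": [0, 0, 68], "gripper": 1}, {"slide": [35.8, 6.6, -1], "angular": [0, 0, 68], "gripper": 1}, {"slide": [35.8, 6.6, -3.1], "angular": [0, 0, 68], "gripper": 1}, {"slide": [35.8, 6.6, -3.1], "angular": [0, 0, 68], "gripper": 1}], "squeeze": 50}}

```text
t: 1.1
position: [0.5454, -0.4231, 0.1967]
ee_rot: [-0.003, 0.713, 0.701, 0.0]
ft_force: [-0.9, 0.3, -1.6]
width: 0.0856
grasp_force: 0.0
```

```bash
cat >> h.py <<'E'
def crop(n,x0,y0,w,h,s,fn):
    f=np.load('cal_%s.npz'%n)['f'][y0:y0+h,x0:x0+w,::-1]
    f=np.clip(f.astype(float)*1.8,0,255).astype('uint8')
    f=cv2.resize(f,None,fx=s,fy=s,interpolation=cv2.INTER_CUBIC)
    for k in range(0,w,20):
        cv2.putText(f,str(x0+k),(k*s,10),0,.35,(0,0,255),1);cv2.line(f,(k*s,12),(k*s,18),(0,0,255),1)
    for k in range(0,h,20):
        cv2.putText(f,str(y0+k),(0,k*s+4),0,.35,(0,0,255),1);cv2.line(f,(24,k*s),(30,k*s),(0,0,255),1)
    cv2.imwrite('pics/'+fn,f)
E
python3 - <<'E'
from h import *
snap('scene');crop('scene',20,100,400,200,2,'s1.png')
o=bot.get_obs();print(o['position'],o['ee_rot'],o['t'],o['joint_pos'])
for p in((.546,-.424,.125),(.546,-.424,0),(.426,-.013,.074),(.386,-.309,.07)):print(proj('scene',p))
E
```

```text
[ 0.54531518 -0.423781    0.19863051] [-1.91530537e-03  7.13624659e-01  7.00525643e-01  2.79470976e-05] 1.15 [-8.29815256e-01  7.21259851e-01  9.45669634e-01 -7.91125899e-05
  1.47849338e+00 -8.11282707e-01]
[ 73.71144339 180.09935517]
[ 96.1575902  219.53892776]
[271.80558129 148.8498848 ]
[148.52076024 146.82587283]
```

View pics/s1.png

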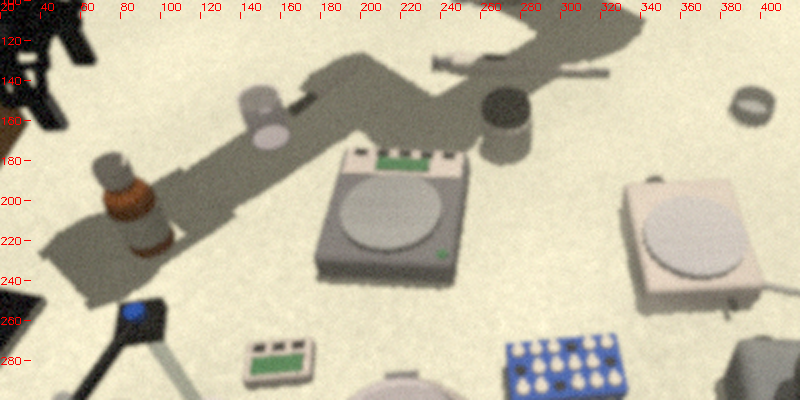

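Scene view agrees: cap at px (73.5,181), predicted (73.7,180). Descend and grip the cap.

{"method": "step_arm", "body": {"rows": [{"slide": [0, 0, -4], "angular": [0, 0, 0], "gripper": 1}, {"slide": [0, 0, -8], "angular": [0, 0, 0], "gripper": 1}, {"slide": [0, 0, -10.8], "angular": [0, 0, 0], "gripper": 1}, {"slide": [0, 0, -10.8], "angular": [0, 0, 0], "gripper": 0.5}, {"slide": [0, 0, -10.8], "angular": [0, 0, 0], "gripper": 0}, {"slide": [0, 0, -10.8], "angular": [0, 0, 0], "gripper": 0}, {"slide": [0, 0, -10.8], "angular": [0, 0, 0], "gripper": 0}, {"slide": [0, 0, -10.8], "angular": [0, 0, 0], "gripper": 0}, {"slide": [0, 0, -10.8], "angular": [0, 0, 0], "gripper": 0}, {"slide": [0, 0, -10.8], "angular": [0, 0, 0], "gripper": 0}], "squeeze": 50}}

```text
t: 2.15
position: [0.5466, -0.4251, 0.095]
ee_rot: [0.002, 0.713, 0.701, -0.0]
ft_force: [0.3, 0.5, 7.6]
width: 0.0326
grasp_force: 49.3
```

{"method": "step_arm", "body": {"rows": [{"slide": [0, 0, 1], "angular": [0, 0, 0], "gripper": 0}, {"slide": [0, 0, 3], "angular": [0, 0, 0], "gripper": 0}, {"slide": [0, 0, 6], "angular": [0, 0, 0], "gripper": 0}, {"slide": [0, 0, 9.5], "angular": [0, 0, 0], "gripper": 0}, {"slide": [0, 0, 12.5], "angular": [0, 0, 0], "gripper": 0}, {"slide": [0, 1, 14.5], "angular": [0, 0, 0], "gripper": 0}, {"slide": [0, 3, 15.5], "angular": [0, 0, 0], "gripper": 0}, {"slide": [0, 6, 16], "angular": [0, 0, 0], "gripper": 0}, {"slide": [0, 10, 16], "angular": [0, 0, 0], "gripper": 0}, {"slide": [0.5, 14, 16], "angular": [0, 0, 0], "gripper": 0}]}}

```text
t: 3.15
position: [0.5502, -0.2831, 0.2532]
ee_rot: [0.0, 0.714, 0.7, 0.0]
ft_force: [1.6, 0.4, -2.0]
width: 0.0325
grasp_force: 50.0
```

{"method": "step_arm", "body": {"rows": [{"slide": [0.7, 4.5, 0], "angular": [0, 0, 0], "gripper": 0}, {"slide": [1.4, 9, 0], "angular": [0, 0, 0], "gripper": 0}, {"slide": [2.1, 13.5, 0], "angular": [0, 0, 0], "gripper": 0}, {"slide": [2.8, 18, 0], "angular": [0, 0, 0], "gripper": 0}, {"slide": [3.5, 22.5, 0], "angular": [0, 0, 0], "gripper": 0}, {"slide": [4.2, 27, 0], "angular": [0, 0, 0], "gripper": 0}, {"slide": [4.9, 31.5, 0], "angular": [0, 0, 0], "gripper": 0}, {"slide": [5.6, 36, 0], "angular": [0, 0, 0], "gripper": 0}, {"slide": [6.3, 40.5, 0], "angular": [0, 0, 0], "gripper": 0}, {"slide": [7, 45, 0], "angular": [0, 0, 0], "gripper": 0}]}}

```text
t: 4.15
position: [0.6206, 0.1676, 0.2532]
ee_rot: [0.0, 0.714, 0.701, 0.0]
ft_force: [0.4, -0.6, -1.0]
width: 0.0326
grasp_force: 50.0
```

{"method": "step_arm", "body": {"rows": [{"slide": [0.7, 4, 0], "angular": [0, 0, 0], "gripper": 0}, {"slide": [1.2, 7.5, 0], "angular": [0, 0, 0], "gripper": 0}, {"slide": [1.5, 9.8, 0], "angular": [0, 0, 0], "gripper": 0}, {"slide": [1.7, 11.2, 0], "angular": [0, 0, 0], "gripper": 0}, {"slide": [1.7, 11.5, 0], "angular": [0, 0, 0], "gripper": 0}, {"slide": [1.7, 11.5, 0], "angular": [0, 0, 0], "gripper": 0}, {"slide": [1.7, 11.5, 0], "angular": [0, 0, 0], "gripper": 0}, {"slide": [1.7, 11.5, 0], "angular": [0, 0, 0], "gripper": 0}]}}

```text
t: 4.95
position: [0.6379, 0.2797, 0.2527]
ee_rot: [0.0, 0.714, 0.7, 0.0]
ft_force: [0.5, -0.7, -1.7]
width: 0.0328
grasp_force: 50.1
```

```bash
python3 - <<'E'
from h import *
o=bot.get_obs();print(o['position'],o['ee_rot'],o['t'],o['ft_force'],o['wrist_torque'],o['width'],o['grasp_force'])
snap('scene');crop('scene',280,60,260,200,3,'s2.png')
E
```

```text
[0.63789723 0.27972176 0.25265697] [1.01669073e-04 7.13905293e-01 7.00242259e-01 1.76441287e-05] 4.95 [ 0.54240769 -0.68356491 -1.71042423] [-0.01518958  0.01574389 -0.01489743] 0.03283929972805919 50.06345272064209
```

View pics/s2.png

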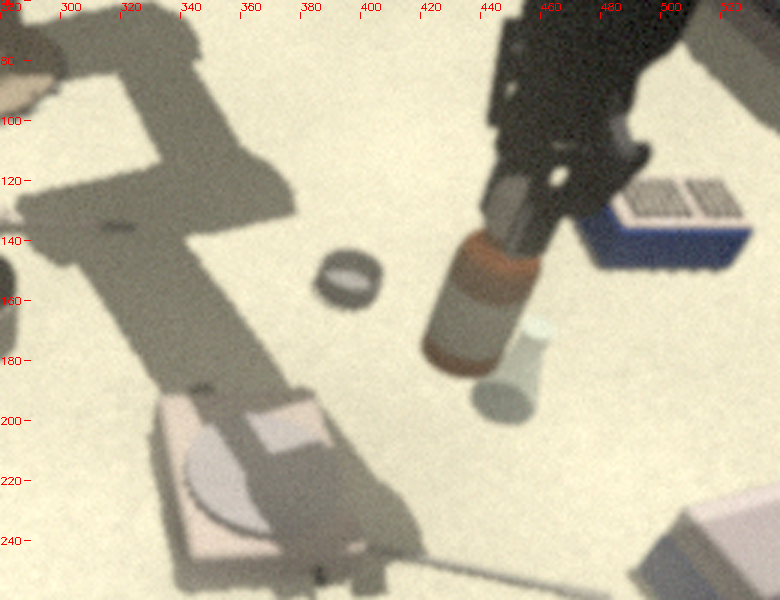

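Bottle held, hanging straight, base above the bench clear of the flask. Lower it.

{"method": "step_arm", "body": {"rows": [{"slide": [0, 0, -2], "angular": [0, 0, 0], "gripper": 0}, {"slide": [0, 0, -5], "angular": [0, 0, 0], "gripper": 0}, {"slide": [0, 0, -8.5], "angular": [0, 0, 0], "gripper": 0}, {"slide": [0, 0, -12], "angular": [0, 0, 0], "gripper": 0}, {"slide": [0, 0, -14], "angular": [0, 0, 0], "gripper": 0}, {"slide": [0, 0, -14.8], "angular": [0, 0, 0], "gripper": 0}, {"slide": [0, 0, -15.2], "angular": [0, 0, 0], "gripper": 0}, {"slide": [0, 0, -15.4], "angular": [0, 0, 0], "gripper": 0}, {"slide": [0, 0, -15.6], "angular": [0, 0, 0], "gripper": 0}, {"slide": [0, 0, -15.7], "angular": [0, 0, 0], "gripper": 0}]}}

```text
t: 6.0
position: [0.6381, 0.2808, 0.0961]
ee_rot: [0.0, 0.714, 0.701, 0.001]
ft_force: [-0.6, 0.0, -1.8]
width: 0.0326
grasp_force: 50.1
```

{"method": "step_arm", "body": {"rows": [{"slide": [0, 0, -0.1], "angular": [0, 0, 0], "gripper": 0}, {"slide": [0, 0, -0.2], "angular": [0, 0, 0], "gripper": 0}, {"slide": [0, 0, -0.3], "angular": [0, 0, 0], "gripper": 0}, {"slide": [0, 0, -0.3], "angular": [0, 0, 0], "gripper": 0}]}}

```text
t: 6.4
position: [0.6385, 0.2811, 0.095]
ee_rot: [0.001, 0.713, 0.701, 0.001]
ft_force: [-1.2, 0.6, 10.3]
width: 0.033
grasp_force: 51.3
```

{"method": "step_arm", "body": {"rows": [{"slide": [0, 0, 0.1], "angular": [0, 0, 0], "gripper": 0}, {"slide": [0, 0, 0.1], "angular": [0, 0, 0], "gripper": 0.6}, {"slide": [0, 0, 0.1], "angular": [0, 0, 0], "gripper": 1}, {"slide": [0, 0, 0.1], "angular": [0, 0, 0], "gripper": 1}, {"slide": [0, 0, 0.1], "angular": [0, 0, 0], "gripper": 1}, {"slide": [0, 0, 0.1], "angular": [0, 0, 0], "gripper": 1}, {"slide": [0, 0, 3], "angular": [0, 0, 0], "gripper": 1}, {"slide": [0, 0, 7], "angular": [0, 0, 0], "gripper": 1}, {"slide": [-1, 0, 11], "angular": [0, 0, 0], "gripper": 1}, {"slide": [-5, 0.5, 11], "angular": [0, 0, 0], "gripper": 1}]}}

```text
t: 7.4
position: [0.5915, 0.2854, 0.2083]
ee_rot: [0.003, 0.714, 0.7, 0.005]
ft_force: [0.9, 1.0, 0.0]
width: 0.0851
grasp_force: 0.0
```

{"method": "step_arm", "body": {"rows": [{"slide": [-5, 0.7, -1], "angular": [0, 0, 0], "gripper": 1}, {"slide": [-10, 1.4, -2], "angular": [0, 0, 0], "gripper": 1}, {"slide": [-15, 2.1, -4], "angular": [0, 0, 0], "gripper": 1}, {"slide": [-19.2, 2.7, -7], "angular": [0, 0, 0], "gripper": 1}, {"slide": [-19.2, 2.7, -10], "angular": [0, 0, 0], "gripper": 1}, {"slide": [-19.2, 2.7, -13], "angular": [0, 0, 0], "gripper": 1}, {"slide": [-19.2, 2.7, -13], "angular": [0, 0, 0], "gripper": 1}]}}

```text
t: 8.1
position: [0.3938, 0.312, 0.0696]
ee_rot: [-0.001, 0.713, 0.701, -0.003]
ft_force: [0.2, 0.7, 0.7]
width: 0.0854
grasp_force: 0.0
```

```bash
python3 - <<'E'
from h import *
o=bot.get_obs();print(o['position'],o['t'],o['ft_force'])
snap('top');crop('top',120,130,200,150,4,'t2.png')
E
```

```text
[0.39381965 0.31197176 0.06962988] 8.1 [0.23321706 0.67017179 0.66523503]
```

View pics/t2.png

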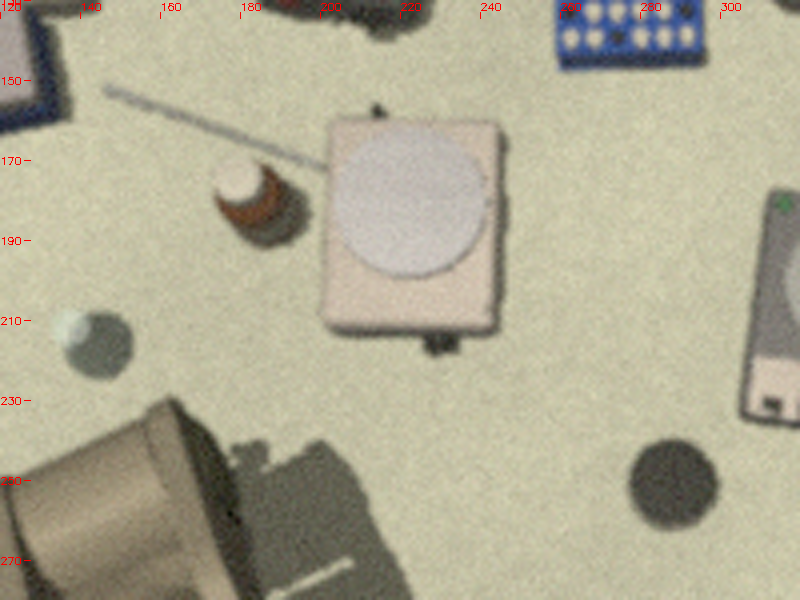

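Bottle stands upright, cap at px (179.5,174), beside the stirrer. Now the dish.

{"method": "step_arm", "body": {"rows": [{"slide": [0.2, 0.1, -3], "angular": [0, 0, 0], "gripper": 1}, {"slide": [0.2, 0.1, -5], "angular": [0, 0, 0], "gripper": 1}, {"slide": [0.2, 0.1, -6.2], "angular": [0, 0, 0], "gripper": 1}, {"slide": [0.2, 0.1, -6.2], "angular": [0, 0, 0], "gripper": 0.7}, {"slide": [0.2, 0.1, -6.2], "angular": [0, 0, 0], "gripper": 0.5}, {"slide": [0.2, 0.1, -6.2], "angular": [0, 0, 0], "gripper": 0.3}, {"slide": [0.2, 0.1, -6.2], "angular": [0, 0, 0], "gripper": 0.3}, {"slide": [0.2, 0.1, -6.2], "angular": [0, 0, 0], "gripper": 0.3}, {"slide": [0.2, 0.1, -6.2], "angular": [0, 0, 0], "gripper": 0.3}], "squeeze": 35}}

```text
t: 9.05
position: [0.3987, 0.3141, 0.0122]
ee_rot: [0.001, 0.713, 0.701, 0.001]
ft_force: [-0.4, -0.8, 6.0]
width: 0.0542
grasp_force: 35.8
```

{"method": "step_arm", "body": {"rows": [{"slide": [0, 0, 1], "angular": [0, 0, 0], "gripper": 0.3}, {"slide": [0, 0, 3], "angular": [0, 0, 0], "gripper": 0.3}, {"slide": [0, 0, 6], "angular": [0, 0, 0], "gripper": 0.3}, {"slide": [0, 0, 9.5], "angular": [0, 0, 0], "gripper": 0.3}, {"slide": [0.4, -1, 12], "angular": [0, 0, 0], "gripper": 0.3}, {"slide": [1.1, -3, 14], "angular": [0, 0, 0], "gripper": 0.3}, {"slide": [2.2, -6, 14], "angular": [0, 0, 0], "gripper": 0.3}, {"slide": [3.7, -10, 14], "angular": [0, 0, 0], "gripper": 0.3}, {"slide": [5.2, -14, 14], "angular": [0, 0, 0], "gripper": 0.3}, {"slide": [6.7, -18, 14], "angular": [0, 0, 0], "gripper": 0.3}]}}

```text
t: 10.05
position: [0.4653, 0.1322, 0.1519]
ee_rot: [0.001, 0.713, 0.701, 0.001]
ft_force: [0.9, 1.0, -1.2]
width: 0.0546
grasp_force: 37.1
```

{"method": "step_arm", "body": {"rows": [{"slide": [1.5, -4, 0], "angular": [0, 0, 0], "gripper": 0.3}, {"slide": [3, -8, 0], "angular": [0, 0, 0], "gripper": 0.3}, {"slide": [4.5, -12, 0], "angular": [0, 0, 0], "gripper": 0.3}, {"slide": [6, -16, 0], "angular": [0, 0, 0], "gripper": 0.3}, {"slide": [7.5, -20, 0], "angular": [0, 0, 0], "gripper": 0.3}, {"slide": [9, -24, 0], "angular": [0, 0, 0], "gripper": 0.3}, {"slide": [10, -27, 0], "angular": [0, 0, 0], "gripper": 0.3}, {"slide": [10.5, -28.5, 0], "angular": [0, 0, 0], "gripper": 0.3}, {"slide": [10.5, -28.5, 0], "angular": [0, 0, 0], "gripper": 0.3}, {"slide": [10.5, -28.5, 0], "angular": [0, 0, 0], "gripper": 0.3}]}}

```text
t: 11.05
position: [0.5695, -0.1502, 0.1508]
ee_rot: [-0.0, 0.713, 0.701, 0.0]
ft_force: [-0.5, 0.1, -0.4]
width: 0.0546
grasp_force: 37.1
```

{"method": "step_arm", "body": {"rows": [{"slide": [0, 0, 0], "angular": [0, 0, 0], "gripper": 0.3}, {"slide": [0, 0, 0], "angular": [0, 0, 0], "gripper": 0.3}]}}

```text
t: 11.25
position: [0.5697, -0.15, 0.1506]
ee_rot: [0.0, 0.713, 0.701, 0.0]
ft_force: [0.2, 0.1, -0.6]
width: 0.0546
grasp_force: 37.1
```

{"method": "step_arm", "body": {"rows": [{"slide": [0, 0, -2], "angular": [0, 0, 0], "gripper": 0.3}, {"slide": [0, 0, -4.5], "angular": [0, 0, 0], "gripper": 0.3}, {"slide": [0, 0, -6.5], "angular": [0, 0, 0], "gripper": 0.3}, {"slide": [0, 0, -7.6], "angular": [0, 0, 0], "gripper": 0.3}, {"slide": [0, 0, -8], "angular": [0, 0, 0], "gripper": 0.3}, {"slide": [0, 0, -8.2], "angular": [0, 0, 0], "gripper": 0.3}, {"slide": [0, 0, -8.4], "angular": [0, 0, 0], "gripper": 0.3}, {"slide": [0, 0, -8.5], "angular": [0, 0, 0], "gripper": 0.3}, {"slide": [0, 0, -8.6], "angular": [0, 0, 0], "gripper": 0.3}]}}

```text
t: 12.15
position: [0.57, -0.1514, 0.0647]
ee_rot: [0.0, 0.714, 0.701, 0.0]
ft_force: [-0.3, 0.3, -1.1]
width: 0.0544
grasp_force: 37.1
```

{"method": "step_arm", "body": {"rows": [{"slide": [0, 0, -0.1], "angular": [0, 0, 0], "gripper": 0.3}, {"slide": [0, 0, -0.2], "angular": [0, 0, 0], "gripper": 0.3}, {"slide": [0, 0, -0.3], "angular": [0, 0, 0], "gripper": 0.3}, {"slide": [0, 0, -0.3], "angular": [0, 0, 0], "gripper": 0.3}]}}

```text
t: 12.55
position: [0.57, -0.1514, 0.0641]
ee_rot: [0.001, 0.713, 0.701, 0.0]
ft_force: [-8.8, 3.0, 21.3]
width: 0.0541
grasp_force: 38.9
```

{"method": "step_arm", "body": {"rows": [{"slide": [0, 0, 0.2], "angular": [0, 0, 0], "gripper": 0.3}, {"slide": [0, 0, 0.2], "angular": [0, 0, 0], "gripper": 0.8}, {"slide": [0, 0, 0.2], "angular": [0, 0, 0], "gripper": 1}, {"slide": [0, 0, 0.2], "angular": [0, 0, 0], "gripper": 1}, {"slide": [0, 0, 0.2], "angular": [0, 0, 0], "gripper": 1}, {"slide": [0, 0, 2], "angular": [0, 0, 0], "gripper": 1}, {"slide": [0, 0, 5], "angular": [0, 0, 0], "gripper": 1}, {"slide": [0, 0, 9], "angular": [0, 0, 0], "gripper": 1}, {"slide": [-3, -2.6, 10], "angular": [0, 0, -8], "gripper": 1}, {"slide": [-6.5, -5.6, 10], "angular": [0, 0, -16], "gripper": 1}]}}

```text
t: 13.55
position: [0.5051, -0.2077, 0.1631]
ee_rot: [0.002, 0.805, 0.593, 0.001]
ft_force: [-0.2, -0.7, -0.8]
width: 0.0858
grasp_force: 0.0
```

{"method": "step_arm", "body": {"rows": [{"slide": [-3.5, -3, 0], "angular": [0, 0, -8], "gripper": 1}, {"slide": [-7, -6, 0], "angular": [0, 0, -16], "gripper": 1}, {"slide": [-10, -8.8, 0], "angular": [0, 0, -24], "gripper": 1}, {"slide": [-11.7, -10.2, -1], "angular": [0, 0, -24], "gripper": 1}, {"slide": [-11.7, -10.2, -3], "angular": [0, 0, -24], "gripper": 1}, {"slide": [-11.7, -10.2, -3], "angular": [0, 0, -24], "gripper": 1}]}}

```text
t: 14.15
position: [0.3866, -0.3088, 0.1295]
ee_rot: [-0.002, 0.91, 0.414, -0.0]
ft_force: [-0.1, 0.2, 1.0]
width: 0.0857
grasp_force: 0.0
```

```bash
python3 - <<'E'
from h import *
o=bot.get_obs();print(o['position'],o['ee_rot'],o['t'],o['ft_force'])
snap('scene');crop('scene',90,90,200,150,4,'s3.png')
E
```

```text
[ 0.38662373 -0.30879992  0.12949512] [-1.99314558e-03  9.10400128e-01  4.13723864e-01 -4.46266846e-04] 14.15 [-0.09698977  0.2325573   0.99121056]
```

View pics/s3.png

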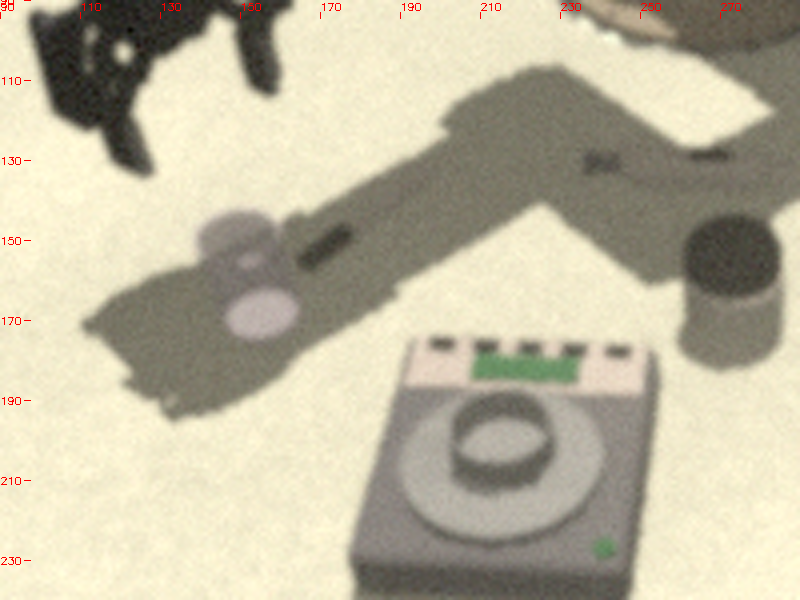

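Dish on the pan: rim centre px (215.4,196.6), pan centre (215.1,206.4). Beaker base (155.1,168.1), lid top (272.6,153.4). Check with rays.

```bash
python3 - <<'E'
from h import *
for n,uv,z in(('dish',(215.4,196.6),.078),('pan',(215.1,206.4),.052),('beakbase',(155.1,168.1),0.002),('beakrim',(149.6,149),.07),('lid',(272.6,153.4),.074),('jarbase front',(272.5,181.5),0)):print(n,ray('scene',uv,z).round(4))
E
```

```text
dish [ 0.5744 -0.146   0.078 ]
pan [ 0.5788 -0.1498  0.052 ]
beakbase [ 0.3877 -0.3095  0.002 ]
beakrim [ 0.3944 -0.3055  0.07  ]
lid [ 0.4427 -0.0126  0.074 ]
jarbase front [ 0.4624 -0.0152  0.    ]
```

{"method": "step_arm", "body": {"rows": [{"slide": [0.1, 0, -4], "angular": [0, 0, 0], "gripper": 1}, {"slide": [0.1, 0, -8], "angular": [0, 0, 0], "gripper": 1}, {"slide": [0.1, 0, -10.4], "angular": [0, 0, 0], "gripper": 1}, {"slide": [0.1, 0, -10.4], "angular": [0, 0, 0], "gripper": 0.7}, {"slide": [0.1, 0, -10.4], "angular": [0, 0, 0], "gripper": 0.5}, {"slide": [0.1, 0, -10.4], "angular": [0, 0, 0], "gripper": 0.3}, {"slide": [0.1, 0, -10.4], "angular": [0, 0, 0], "gripper": 0.3}, {"slide": [0.1, 0, -10.4], "angular": [0, 0, 0], "gripper": 0.3}, {"slide": [0.1, 0, -10.4], "angular": [0, 0, 0], "gripper": 0.3}], "squeeze": 25}}

```text
t: 15.1
position: [0.3895, -0.3099, 0.0292]
ee_rot: [0.001, 0.91, 0.414, 0.0]
ft_force: [-1.5, 2.2, 8.5]
width: 0.0511
grasp_force: 21.8
```

{"method": "step_arm", "body": {"rows": [{"slide": [0, 0, 1], "angular": [0, 0, 0], "gripper": 0.3}, {"slide": [0, 0, 3], "angular": [0, 0, 0], "gripper": 0.3}, {"slide": [0, 0, 6], "angular": [0, 0, 0], "gripper": 0.3}, {"slide": [0, 0, 9.5], "angular": [0, 0, 0], "gripper": 0.3}, {"slide": [0, 0, 13], "angular": [0, 0, 0], "gripper": 0.3}, {"slide": [0.5, 1, 15.5], "angular": [0, 0, 0], "gripper": 0.3}, {"slide": [1.5, 3, 17], "angular": [0, 0, 0], "gripper": 0.3}, {"slide": [3, 6, 17], "angular": [0, 0, 0], "gripper": 0.3}, {"slide": [5, 10, 17], "angular": [0, 0, 0], "gripper": 0.3}, {"slide": [7, 14, 17], "angular": [0, 0, 0], "gripper": 0.3}]}}

```text
t: 16.1
position: [0.4593, -0.168, 0.1989]
ee_rot: [0.001, 0.91, 0.414, 0.001]
ft_force: [0.9, 0.3, -1.0]
width: 0.0509
grasp_force: 24.3
```

{"method": "step_arm", "body": {"rows": [{"slide": [2.1, 4, 0], "angular": [0, 0, 4], "gripper": 0.3}, {"slide": [4.2, 8, 0], "angular": [0, 0, 8], "gripper": 0.3}, {"slide": [6.3, 12, 0], "angular": [0, 0, 12], "gripper": 0.3}, {"slide": [8.4, 16, 0], "angular": [0, 0, 16], "gripper": 0.3}, {"slide": [10.5, 20, 0], "angular": [0, 0, 20], "gripper": 0.3}, {"slide": [12.6, 24, 0], "angular": [0, 0, 24], "gripper": 0.3}, {"slide": [14.7, 28, 0], "angular": [0, 0, 28], "gripper": 0.3}, {"slide": [16.5, 31.5, 0], "angular": [0, 0, 32], "gripper": 0.3}, {"slide": [17.5, 33.6, 0], "angular": [0, 0, 36], "gripper": 0.3}, {"slide": [17.8, 34.2, 0], "angular": [0, 0, 40], "gripper": 0.3}]}}

```text
t: 17.1
position: [0.6371, 0.1753, 0.1984]
ee_rot: [0.0, 0.712, 0.703, 0.001]
ft_force: [-0.5, -0.5, -0.2]
width: 0.0513
grasp_force: 24.3
```

{"method": "step_arm", "body": {"rows": [{"slide": [0, 0, 0], "angular": [0, 0, 0], "gripper": 0.3}, {"slide": [0, 0, 0], "angular": [0, 0, 0], "gripper": 0.3}]}}

```text
t: 17.3
position: [0.6367, 0.1724, 0.1982]
ee_rot: [0.0, 0.714, 0.7, 0.0]
ft_force: [1.0, -0.5, -0.4]
width: 0.0512
grasp_force: 24.3
```

{"method": "step_arm", "body": {"rows": [{"slide": [0, 0, -2], "angular": [0, 0, 0], "gripper": 0.3}, {"slide": [0, 0, -5], "angular": [0, 0, 0], "gripper": 0.3}, {"slide": [0, 0, -8], "angular": [0, 0, 0], "gripper": 0.3}, {"slide": [0, 0, -10], "angular": [0, 0, 0], "gripper": 0.3}, {"slide": [0, 0, -10.8], "angular": [0, 0, 0], "gripper": 0.3}, {"slide": [0, 0, -11.2], "angular": [0, 0, 0], "gripper": 0.3}, {"slide": [0, 0, -11.4], "angular": [0, 0, 0], "gripper": 0.3}, {"slide": [0, 0, -11.6], "angular": [0, 0, 0], "gripper": 0.3}, {"slide": [0, 0, -11.7], "angular": [0, 0, 0], "gripper": 0.3}]}}

```text
t: 18.2
position: [0.6371, 0.1727, 0.0813]
ee_rot: [0.0, 0.714, 0.701, 0.0]
ft_force: [-3.3, -0.5, 9.7]
width: 0.0512
grasp_force: 23.6
```

{"method": "step_arm", "body": {"rows": [{"slide": [0, 0, 0.1], "angular": [0, 0, 0], "gripper": 0.3}, {"slide": [0, 0, 0.1], "angular": [0, 0, 0], "gripper": 0.8}, {"slide": [0, 0, 0.1], "angular": [0, 0, 0], "gripper": 1}, {"slide": [0, 0, 0.1], "angular": [0, 0, 0], "gripper": 1}, {"slide": [0, 0, 0.1], "angular": [0, 0, 0], "gripper": 1}, {"slide": [0, 0, 2], "angular": [0, 0, 0], "gripper": 1}, {"slide": [0, 0, 6], "angular": [0, 0, 0], "gripper": 1}, {"slide": [0, 0, 10], "angular": [0, 0, 0], "gripper": 1}, {"slide": [-2.5, -2.2, 12], "angular": [0, 0, 0], "gripper": 1}, {"slide": [-6, -5.4, 12], "angular": [0, 0, 0], "gripper": 1}]}}

```text
t: 19.2
position: [0.5777, 0.1189, 0.2032]
ee_rot: [0.002, 0.713, 0.701, 0.002]
ft_force: [1.1, -1.3, 0.2]
width: 0.0853
grasp_force: 0.0
```

{"method": "step_arm", "body": {"rows": [{"slide": [-3.5, -3.1, -1], "angular": [0, 0, 0], "gripper": 1}, {"slide": [-7, -6.2, -2], "angular": [0, 0, 0], "gripper": 1}, {"slide": [-10.5, -9.3, -4], "angular": [0, 0, 0], "gripper": 1}, {"slide": [-14, -12.4, -5], "angular": [0, 0, 0], "gripper": 1}, {"slide": [-14.9, -13.2, -7], "angular": [0, 0, 0], "gripper": 1}, {"slide": [-14.9, -13.2, -7], "angular": [0, 0, 0], "gripper": 1}]}}

```text
t: 19.8
position: [0.426, -0.0138, 0.1291]
ee_rot: [-0.001, 0.714, 0.7, -0.001]
ft_force: [0.5, -0.1, 1.0]
width: 0.085
grasp_force: 0.0
```

```bash
python3 - <<'E'
from h import *
o=bot.get_obs();print(o['position'],o['ee_rot'],o['t'],o['ft_force'])
snap('scene');crop('scene',220,80,200,150,4,'s4.png')
E
```

```text
[ 0.42599546 -0.01382065  0.12909527] [-0.00147232  0.71434233  0.69979442 -0.00079913] 19.8 [ 0.45352257 -0.10757242  1.04945048]
```

View pics/s4.png

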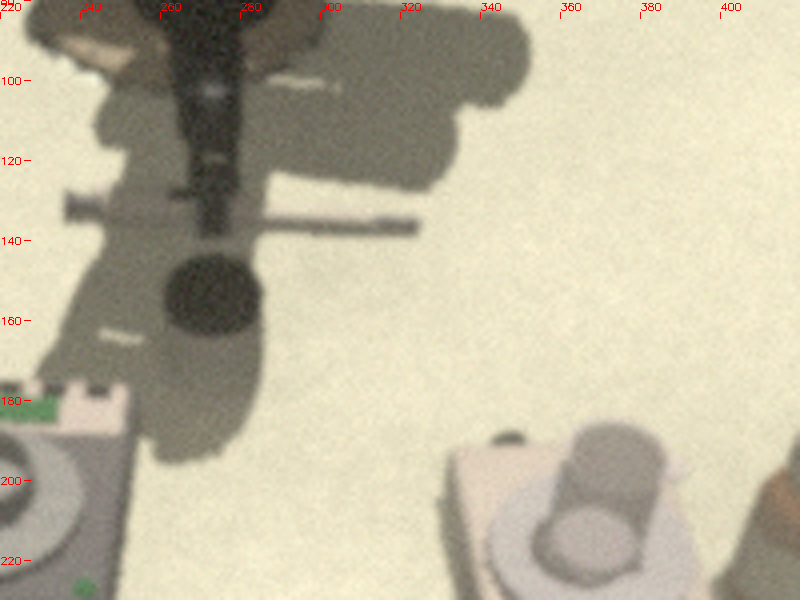

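Beaker stands upright on the plate, base at crop (587,548) against plate centre (593,545). Now the jar.

{"method": "step_arm", "body": {"rows": [{"slide": [0.2, 0, -3], "angular": [0, 0, 0], "gripper": 1}, {"slide": [0.2, 0, -6], "angular": [0, 0, 0], "gripper": 1}, {"slide": [0.2, 0, -9], "angular": [0, 0, 0], "gripper": 1}, {"slide": [0.2, 0, -10.2], "angular": [0, 0, 0], "gripper": 1}, {"slide": [0.2, 0, -10.2], "angular": [0, 0, 0], "gripper": 0.7}, {"slide": [0.2, 0, -10.2], "angular": [0, 0, 0], "gripper": 0.5}, {"slide": [0.2, 0, -10.2], "angular": [0, 0, 0], "gripper": 0.3}, {"slide": [0.2, 0, -10.2], "angular": [0, 0, 0], "gripper": 0.3}, {"slide": [0.2, 0, -10.2], "angular": [0, 0, 0], "gripper": 0.3}], "squeeze": 50}}

```text
t: 20.75
position: [0.4311, -0.0132, 0.0297]
ee_rot: [0.001, 0.713, 0.701, 0.001]
ft_force: [-0.1, 2.9, 7.1]
width: 0.0599
grasp_force: 55.0
```

{"method": "step_arm", "body": {"rows": [{"slide": [0, 0, 1], "angular": [0, 0, 0], "gripper": 0.3}, {"slide": [0, 0, 3], "angular": [0, 0, 0], "gripper": 0.3}, {"slide": [0, 0, 6], "angular": [0, 0, 0], "gripper": 0.3}, {"slide": [1, 0, 9], "angular": [0, 0, -2], "gripper": 0.3}, {"slide": [3, -0.2, 10], "angular": [0, 0, -4], "gripper": 0.3}, {"slide": [6, -0.5, 10], "angular": [0, 0, -6], "gripper": 0.3}, {"slide": [9.5, -0.8, 10], "angular": [0, 0, -8], "gripper": 0.3}, {"slide": [13, -1.1, 10], "angular": [0, 0, -8], "gripper": 0.3}, {"slide": [15.2, -1.3, 10], "angular": [0, 0, -8], "gripper": 0.3}, {"slide": [16, -1.3, 10], "angular": [0, 0, -8], "gripper": 0.3}]}}

```text
t: 21.75
position: [0.5911, -0.0265, 0.1288]
ee_rot: [0.0, 0.761, 0.649, 0.0]
ft_force: [-0.1, 0.2, -2.3]
width: 0.0597
grasp_force: 54.9
```

{"method": "step_arm", "body": {"rows": [{"slide": [0, 0, 0], "angular": [0, 0, 0], "gripper": 0.3}, {"slide": [0, 0, -2], "angular": [0, 0, 0], "gripper": 0.3}, {"slide": [0, 0, -4.5], "angular": [0, 0, 0], "gripper": 0.3}, {"slide": [0, 0, -7], "angular": [0, 0, 0], "gripper": 0.3}, {"slide": [0, 0, -8.5], "angular": [0, 0, 0], "gripper": 0.3}, {"slide": [0, 0, -9.2], "angular": [0, 0, 0], "gripper": 0.3}, {"slide": [0, 0, -9.5], "angular": [0, 0, 0], "gripper": 0.3}, {"slide": [0, 0, -9.7], "angular": [0, 0, 0], "gripper": 0.3}, {"slide": [0, 0, -9.8], "angular": [0, 0, 0], "gripper": 0.3}, {"slide": [0, 0, -9.8], "angular": [0, 0, 0], "gripper": 0.3}]}}

```text
t: 22.75
position: [0.59, -0.0263, 0.0308]
ee_rot: [0.0, 0.761, 0.649, 0.0]
ft_force: [0.3, -0.2, -1.6]
width: 0.0598
grasp_force: 54.9
```

{"method": "step_arm", "body": {"rows": [{"slide": [0, 0, -0.1], "angular": [0, 0, 0], "gripper": 0.3}, {"slide": [0, 0, -0.2], "angular": [0, 0, 0], "gripper": 0.3}, {"slide": [0, 0, -0.2], "angular": [0, 0, 0], "gripper": 0.3}]}}

```text
t: 23.05
position: [0.5901, -0.0264, 0.0297]
ee_rot: [0.0, 0.761, 0.649, 0.0]
ft_force: [-3.7, 0.7, 9.2]
width: 0.0599
grasp_force: 56.0
```

Contact; release, rise and withdraw to the start side for a clear final view.

{"method": "step_arm", "body": {"rows": [{"slide": [0, 0, 0], "angular": [0, 0, 0], "gripper": 0.5}, {"slide": [0, 0, 0], "angular": [0, 0, 0], "gripper": 0.8}, {"slide": [0, 0, 0], "angular": [0, 0, 0], "gripper": 1}, {"slide": [0, 0, 0], "angular": [0, 0, 0], "gripper": 1}, {"slide": [0, 0, 0], "angular": [0, 0, 0], "gripper": 1}, {"slide": [0, 0, 3], "angular": [0, 0, 0], "gripper": 1}, {"slide": [0, 0, 7], "angular": [0, 0, 0], "gripper": 1}, {"slide": [0, 0, 11], "angular": [0, 0, 0], "gripper": 1}, {"slide": [0, 0, 15], "angular": [0, 0, 0], "gripper": 1}, {"slide": [-4, 0, 18], "angular": [0, 0, 0], "gripper": 1}]}}

```text
t: 24.05
position: [0.5518, -0.0268, 0.2104]
ee_rot: [0.002, 0.761, 0.649, 0.001]
ft_force: [0.4, -0.3, 1.8]
width: 0.0854
grasp_force: 0.0
```

{"method": "step_arm", "body": {"rows": [{"slide": [-5, 0, 0], "angular": [0, 0, 0], "gripper": 1}, {"slide": [-10, 0, 0], "angular": [0, 0, 0], "gripper": 1}, {"slide": [-15, 0, 0], "angular": [0, 0, 0], "gripper": 1}, {"slide": [-20, 0, 0], "angular": [0, 0, 0], "gripper": 1}, {"slide": [-20, 0, 0], "angular": [0, 0, 0], "gripper": 1}, {"slide": [-20, 0, 0], "angular": [0, 0, 0], "gripper": 1}]}}

```text
t: 24.65
position: [0.3497, -0.0264, 0.2089]
ee_rot: [0.001, 0.761, 0.649, 0.0]
ft_force: [1.5, -0.1, -0.1]
width: 0.0854
grasp_force: 0.0
```

```bash
python3 - <<'E'
from h import *
o=bot.get_obs();print(o['position'],o['t'])
snap('top');snap('scene');crop('top',165,140,200,130,4,'t5.png')
f=np.load('cal_scene.npz')['f'][:,:,::-1];cv2.imwrite('pics/s5.png',cv2.resize(np.clip(f*1.8,0,255).astype('uint8'),(800,600),interpolation=cv2.INTER_CUBIC))
E
```

```text
[ 0.34971624 -0.02642899  0.20888588] 24.65
```

View pics/t5.png

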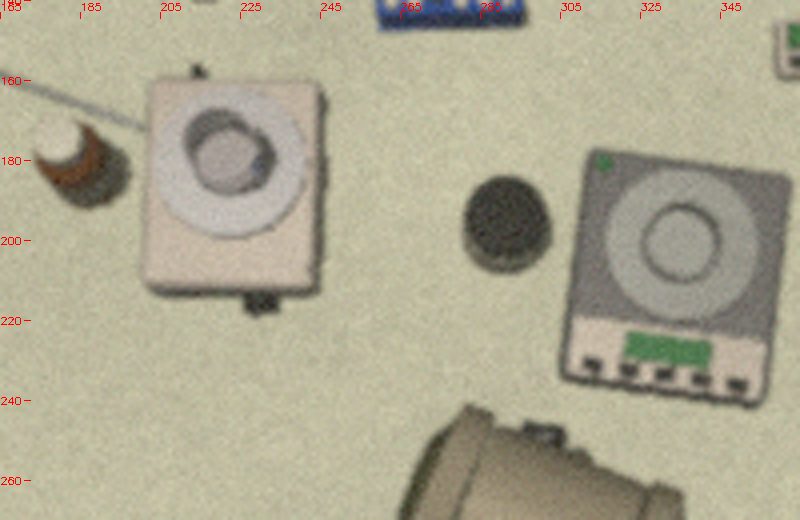

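View pics/s5.png

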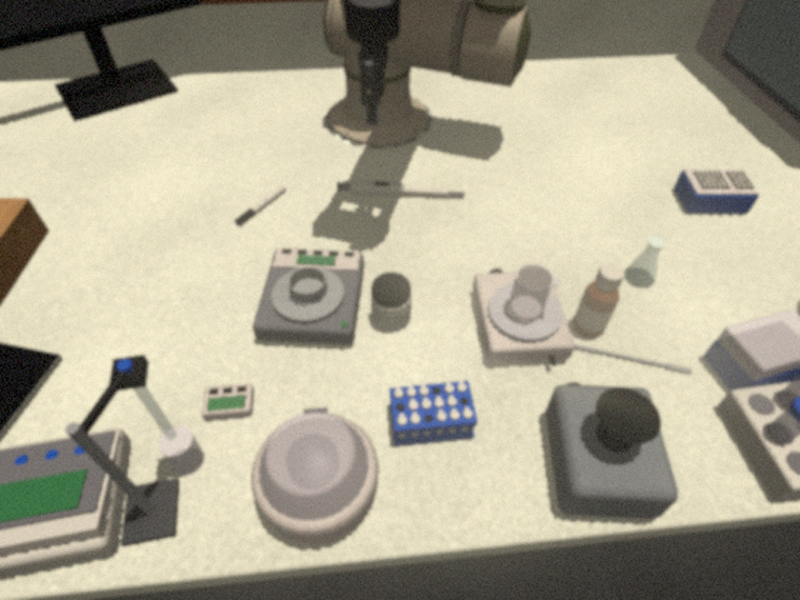

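Everything stands upright. Crop readings: cap (61,141), lid (508,218), beaker (229,160), plate (229,162), dish (681,242), pan (682,245). Check the offsets.

```bash
python3 - <<'E'
from h import *
c=lambda x,y,z:ray('top',(165+(x+.5)/4-.5,140+(y+.5)/4-.5),z)[:2]
plate=c(229,162,.052);pan=c(682,245,.052)
L=lambda p,o,a:np.array([[np.cos(a),np.sin(a)],[-np.sin(a),np.cos(a)]])@(p-o)
s,b=np.radians([-1.2,-9.2])
print('bottle',L(c(61,141,.125),plate,s),L(c(94,175,0.0),plate,s),'jar',L(c(508,218,.074),pan,b),L(c(506,237,0.0),pan,b),'dish',L(c(681,242,.07),pan,b),'beaker',L(c(229,160,.055),plate,s))
E
```

```text
bottle [-0.00223478  0.10683032] [0.00166264 0.10521864] jar [-0.00257706  0.12551287] [-0.0020314   0.12499399] dish [-0.00157154  0.00250231] beaker [ 0.00078371 -0.00029207]
```

All are within about 3 mm of their targets, so I'm handing in.

```bash
python3 -c "
from rig import bot
print(bot.finish_job())"
```

```text
the job is handed in; nothing more can be done
None
```

The bench is set out and the job is handed in at about 25 s: by the last top-camera picture the beaker, dish, jar and bottle are each within about 3 mm of target and upright, and the flask, rack and timer were left alone; the hand-in returned no verdict.

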